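# Find the heavy side of a fan rotor

### The arm

A 6-joint arm with a two-finger parallel gripper is mounted at the origin on the work surface. World frame = base frame: x ahead of the robot, y to its left, z up, the work surface at z = 0. Lengths are in m, angles in degrees, forces in N, time in s.
With the tool pointing down it reaches from about 0.3 to 0.75 m from the base axis. Payload 8.5 kg.
Tool frame: the origin (TCP) lies midway between the tips of the shut fingers; the grasp point (between the pads) lies 19 mm behind it; z points along the fingers, y is the line along which they close (so a half turn about z gives the same grasp; the last joint's range is limited). The gripper opens to 88 mm and grips with 3 to 60 N. Pads are 18 mm wide; open, the fingers measure 123 mm over their backs; the gripper's body (75 mm by 187 mm) begins 45 mm behind the grasp point.
Start: joints at [-85.159, 21.807, 74.336, -0, 83.858, -12.336], TCP at [0.162, -0.525, 0.239] pointing down, gripper open.
Joint ranges: [-178.18, 178.18], [-50.72, 133.34], [12.68, 142.11], [-81.47, 261.47], [9.98, 163.14], [-165.26, 165.26]. Speed limits (degrees/s): [136.94, 136.94, 180, 180, 180, 180].

### API

Orientations are given as [roll, pitch, yaw] about the fixed x, y, z axes, in that order (R = Rz(yaw) Ry(pitch) Rx(roll)).
In Python, from rig import env gives the robot as it stands.
- The arm moves only by the tool arm_command, never from a script. Its argument "deltas" is a list that holds one entry, the list of rows, each a list of 7 numbers: the opening in per cent of the stroke, from 0 (shut) to 100 (fully open), then the shift along the tool's x, y, z in m, then the turn, a rotation vector about the tool's x, y, z in degrees. A call has 1 to 12 rows; each row shifts and turns the commanded pose from where the row before left it, along the tool's axes as they then stand; what a row does not reach is not made up. A row lasts 1/10 s, in which the tool goes at most 50 mm and 8.59 degrees, less where a joint would pass 70% of its speed; a pose out of reach is approached as far as the arm can. A call with a gripper value outside its range is refused whole. The fingers move at their own pace and stop on an object; the grip force is fixed at half the most. Time passes only in rows, so rows that do not move let the fingers close. It gives the time, the measured TCP pose, the force, the opening and the grip force at its end, in the units of the state.
- env.state(): the state, without advancing time (a new reading comes with each control period).
- env.snapshot(name): name is "side" or "top" or "wrist"; returns a dict with "img" (384x512x3 uint8, blue, green, red), "fx", "fy", "cx", "cy" (pixels), "R" (3x3) and "t" (3): a world point X has camera coordinates R X + t; the wrist camera has in their place "hand_eye" (4x4, takes a point from camera to tool coordinates, whose origin is the TCP and whose axes are the flange's). Camera axes: x right, y down, z forward; pixel columns grow to the right and rows downward; lengths in m; the calibration is good to about 2 mm. A picture is of the moment at which its call begins: read the wrist's pose just before it. There is no depth.
- env.sign_off(): hands the job in; it is judged then, once.
The state is a dict: "time": time; "qpos": joint angles; "joint_velocities": joint speeds; "joint_torque": joint torques, N m; "position": TCP position; "ee_rot": TCP orientation; "ft_force": force on the tool from outside, world axes, zero at the start; "torque": the same for the moment, N m; "grip_width": finger opening in m; "grip_force": force on a finger pad.
Only numpy, scipy, OpenCV 4.12 (cv2) and the standard library are available. Lean on these libraries where they do the work, as an engineer would, in place of code of your own. Each camera call takes 0.05 s, during which the arm holds its last target. There are 200 camera calls.

### The job

On the balancing stand, press both hinged bearing caps down until they snap shut. Then turn the rotor by hand one way and the other to find out which side is heavy, and bring that heavy side straight down. Finish while still gripping the rotor there, and leave the steel ring, the jar and the welding magnet beside the stand where they are.

Things in the scene. Friction and masses are not known exactly. Their poses are not given: they have to be found in the camera images.
- stand: Fixed grey balancing stand; origin under the centre of its base plate (200 mm along x, 130 mm across, 12 mm thick). x along the rotor shaft, away from the robot; z up. Two bearing blocks, 36 mm along x, 90 mm across, at x = -60 and +60 mm, carry the level shaft (16 mm thick) 105 mm above the table, the height of their tops (121 mm with the caps shut). The rotor stands between them.
- wheel_centre (a point): Centre of the rotor, on the shaft; fixed to the stand, with the stand's axes (does not turn). The rotor is a closed aluminium drum, 140 mm diameter, 22 mm thick along x, centred here; its flat faces can be pinched at the rim from above. Dark 40 mm hub standing 6 mm proud, six even bolt heads at 34 mm radius.
- wheel_mark (a point): Outer end, on the rim, of the rotor's only black radial index rib (5 mm wide, on both faces and across the rim), 70 mm from the shaft; turns with the rotor. A lump sealed inside makes one side heavy; it cannot be seen and its place has nothing to do with this rib.
- wheel (a joint): Turn of the rotor, rad, endless; 0 = rib up; grows clockwise as seen from the robot (top moves to the stand's -y). The lump pulls up to 0.23 N m; the greased bearing rubs with half of that. So, let go, it sinks in about 2 s towards heavy side down but stops 24 to 38 degrees short, on the side it came from, and stays put between these two stops; likewise near heavy side up. Midway between the stops is down.
- cap_near (a joint): Opening of the hinged bearing cap nearer the robot, rad: 0 shut, 0.4 to 0.75 as it stands open. Hinge along the shaft, at shaft height, 42 mm to the stand's +y side of it; the free end, 85 mm from the hinge, rises on opening. Pressed down near the free end it moves lightly, meets a sprung catch (some 5 to 10 N) at about 0.15 rad, then snaps past it and stays shut.
- cap_far (a joint): The same for the bearing cap on the far side of the rotor.
- cap_near_pad (a point): Point to press: on the upper face of the near cap (aluminium plate 36 mm wide along the shaft, 14 mm thick), mid-width, 64 mm from its hinge. When shut it is 121 mm above the table, 22 mm to the stand's -y side of the shaft.
- cap_far_pad (a point): The same point on the far cap.
- collar: Loose bystander: steel ring, 64 mm diameter, 22 mm high, lying flat. Origin at the centre of its underside.
- jar: Loose bystander: clear jar with steel cap, 60 mm diameter, 85 mm high. Origin at the centre of its underside.
- magnet: Loose bystander: flat welding magnet 80 x 54 x 22 mm. Origin at the centre of its underside.

How it is judged (in metres and radians):
On the way, in this order (a step that is already met when the one before it is completed fails the run):
1. both bearing caps are snapped shut (value of joint each of cap_near, cap_far below 0.04 rad), for 0.2 s.
2. the rotor is gripped at rest with its heavy side down (angle between lump_c0's own z axis and vertical below 0.22 rad and contact force between the fingers and wheel above 3 N and velocity of joint wheel between -0.1 and 0.1 rad/s), for 0.3 s.
At the end, for the whole second after the job is handed in: Both caps shut (under 0.04 rad), and the rotor at rest (under 0.1 rad/s), held by the fingers (over 3 N), its hidden lump within 0.22 rad (12.5 degrees) of straight below the shaft (all of step 1 and all of step 2); the arm keeps its last pose, push and grip.
It fails at once if the ring, the jar or the magnet was shoved by more than 40 mm (distance of any of collar, jar, magnet from where it was at the start of the episode above 0.04 m).
It also fails if it takes over 64 s, if anything falls off the work surface, if the arm or the gripper's body presses on something with over 40 N, if the wrist force passes 120 N, or if a joint passes its speed limit or range.

## Working session

There is one attempt and no reset: what is moved stays moved. The work goes in short steps, Python scripts to look and compute and a tool call to move; the robot and the scene stay as the last step left them, time stands still between calls to the robot, and variables do not carry over. Pictures are saved under pics/ and viewed, at most 10 in all, crops included, and the job is handed in when it is done.

Besides the shell and the picture viewer there is one more tool, called after ">>>" as name(argument=value, ...) on one line, values as JSON. arm_command: Moves the arm, as the interface text tells. Its arguments: {"type":"object","properties":{"deltas":{"type":"array"}},"required":["deltas"]}

```bash
mkdir -p pics; ls
python3 - <<'E'
from rig import env
import cv2,numpy as np
print(env.state())
a=env.snapshot("side");b=env.snapshot("top")
for n,s in(("side",a),("top",b)):
    print(n,s["fx"],s["fy"],s["cx"],s["cy"],np.round(s["R"],4).tolist(),np.round(s["t"],4).tolist())
    cv2.imwrite(f"pics/{n}1.png",cv2.resize(s["img"],(768,576),interpolation=cv2.INTER_CUBIC))
E
```

```text
pics
{'time': 0.0, 'qpos': array([-8.51563850e+01,  2.18381866e+01,  7.43830717e+01,  4.52699732e-04,
        8.38577291e+01, -1.23371516e+01]), 'joint_velocities': array([-0.01327753, -0.04464914, -0.01085471, -0.04338879, -0.03561007,
        0.03004407]), 'joint_torque': array([ 1.92060616e-04, -4.37922227e+01, -2.24558240e+01,  7.12080812e-02,
        3.53235402e-02, -1.10500721e-04]), 'position': array([ 0.16242649, -0.52518218,  0.23817395]), 'ee_rot': array([-1.79922933e+02, -1.73163734e-02,  1.71807062e+01]), 'ft_force': array([-0.64760187,  0.80317473,  0.42025929]), 'torque': array([0.04229192, 0.04616616, 0.02850287]), 'grip_force': 0.0, 'grip_width': 0.08815944619365565}
side 385.2744850550336 385.2744850550336 257.18685547012586 188.05799309242286 [[0.9624, -0.271, 0.0163], [-0.1427, -0.5559, -0.8189], [0.231, 0.7858, -0.5737]] [-0.604, 0.2306, 0.7942]
top 372.3848189164214 372.3848189164214 258.5976421594606 191.87523533902953 [[0.0035, -0.9996, -0.0296], [-0.9948, -0.0005, -0.1014], [0.1013, 0.0298, -0.9944]] [0.0443, 0.6312, 0.9957]
```

View pics/side1.png

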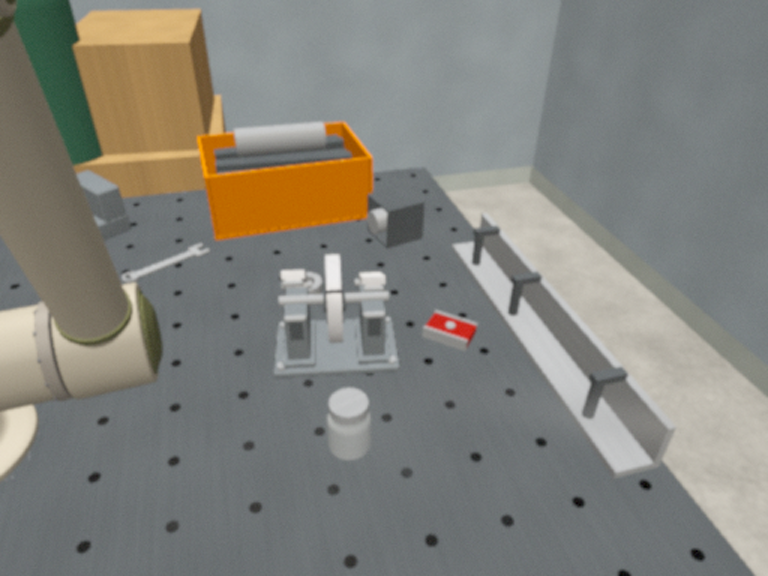

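View pics/top1.png

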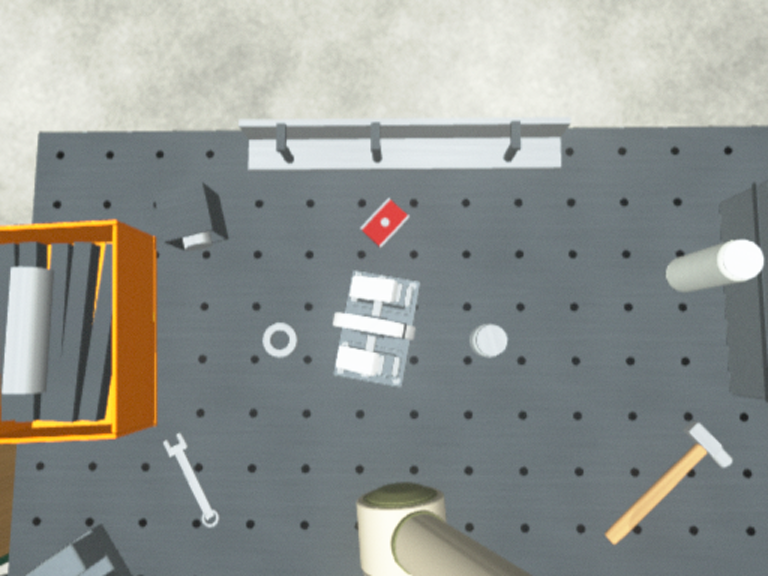

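The side view shows the stand at about (335,310) with both caps open. In the top view its base corners are near (352,272), (420,282), (402,387) and (334,376), with the ring at (280,340), jar at (489,340) and magnet at (385,222). I'll enlarge the stand.

Run:
```python
import cv2,numpy as np
from rig import env
a=env.snapshot("top")["img"][170:270,205:295];b=env.snapshot("side")["img"][155:260,175:275]
f=lambda i:cv2.resize(i,(395,480),interpolation=cv2.INTER_CUBIC)
cv2.imwrite("pics/c1.png",np.hstack([f(a),f(b)]))
```

```text
(no output)
```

View pics/c1.png

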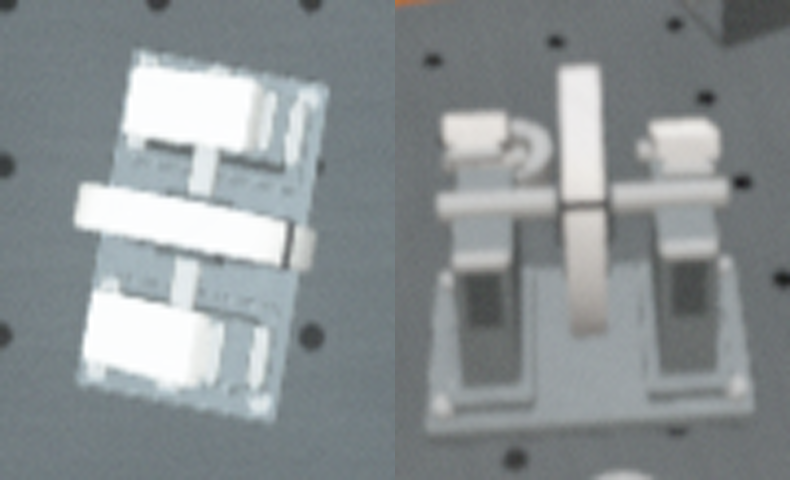

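The crop shows base corners at (133,52), (328,88), (274,420) and (80,385). The rotor's black rib is on the rim at (288,245), on the -y side. Both caps are open, with their free ends to the right.

```bash
cat > h.py <<'E'
import numpy as np,cv2
from scipy.spatial.transform import Rotation as Ro
def ray(s,u,v):
    d=np.array([(u-s["cx"])/s["fx"],(v-s["cy"])/s["fy"],1]);R=np.array(s["R"]);return -R.T@np.array(s["t"]),R.T@d
def onz(s,u,v,z):
    c,d=ray(s,u,v);return c+d*(z-c[2])/d[2]
def proj(s,X):
    p=np.array(s["R"])@X+np.array(s["t"]);return s["fx"]*p[0]/p[2]+s["cx"],s["fy"]*p[1]/p[2]+s["cy"]
E
python3 - <<'E'
from h import *
from rig import env
s=env.snapshot("top");q=env.snapshot("side")
T=lambda u,v:(205+u/4.389-.5+.1,170+v/4.8-.5+.1)
S=lambda u,v:(175+(u-395)/3.95-.4,155+v/4.571-.4)
P=np.array([onz(s,*T(*p),.012) for p in[(133,52),(328,88),(274,420),(80,385)]])
print(P.round(4)); 
e=lambda a,b:np.linalg.norm(P[a]-P[b]); print(e(0,1),e(1,2),e(2,3),e(3,0))
c=P.mean(0)[:2]; ax=(P[0]+P[1]-P[2]-P[3])[:2];yaw=np.arctan2(ax[1],ax[0]);print(c,np.degrees(yaw))
# side: shaft height check: near end (438,205)->, rim top
for p in[(428,433),(754,410)]: print(onz(q,*S(*p),.0),)
A=lambda x,y,z:np.r_[c+[x*np.cos(yaw)-y*np.sin(yaw),x*np.sin(yaw)+y*np.cos(yaw)],z]
for th in range(30,130,10):
    t=np.radians(th);X=A(0,-.07*np.sin(t),.105+.07*np.cos(t))
    u,v=proj(s,X);U,V=proj(q,X);print(th,(u-205+.4)*4.389,(v-170+.4)*4.8,395+(U-175+.4)*3.95,(V-155+.4)*4.571)
for nm,x in(("near",-.06),("far",.06)):
  for a in(0,.4,.5,.6,.75):
    X=A(x,.042-.085*np.cos(a)-.016*np.sin(a)*-1*-1*-1,.105+.085*np.sin(a)+.016*np.cos(a))
    u,v=proj(s,X);U,V=proj(q,X);print(nm,a,(u-205+.4)*4.389,(v-170+.4)*4.8,395+(U-175+.4)*3.95,(V-155+.4)*4.571)
for u,v,z in((280,340,0.02),(489,340,.085),(385,222,.022)): print(onz(s,u/1.5,v/1.5,z))
E
```

```text
[[ 0.6658  0.1134  0.012 ]
 [ 0.6444 -0.0123  0.012 ]
 [ 0.4519  0.0222  0.012 ]
 [ 0.4712  0.1451  0.012 ]]
0.1274203903514665 0.1955945185638597 0.12445128384041133 0.19712814034428605
[0.55831829 0.06708987] -9.69662561406824
[0.45193728 0.03412113 0.        ]
[6.48818275e-01 3.59211187e-04 0.00000000e+00]
30 253.0070661324682 237.42908174418807 581.1160776362659 148.90455433271745
40 271.2547068567708 241.25505721225713 582.114994112534 172.65423478442275
50 286.79125889597736 244.64038945319234 583.1517282163816 197.67902305754342
60 299.14425205153213 247.4781332283082 584.187377989595 223.04252983713758
70 307.9913983515813 249.68856812455837 585.1828320138617 247.78684720014505
80 313.1607799625013 251.2202422162436 586.1010602900624 270.9886636389719
90 314.6213334291659 252.04902991130274 586.9091988054897 291.811641960709
100 312.4665324978715 252.17570537774833 587.5802054283523 309.54941434430935
110 306.8943264713595 251.62259741672761 588.0939421725393 323.65529413842637
120 298.18605844230814 250.4298567635837 588.4376358124374 333.75710598694053
near 0 250.3882028497
[... 208 characters left out ...]
52.6863027476912
near 0.6 205.01903782638806 351.90549298451856 473.62980001851497 135.12675393261708
near 0.75 186.16568602246835 349.0040925213827 472.9555352266326 109.58196908195937
far 0 286.1590042433387 129.53377995557238 688.7823088825376 225.90698176344128
far 0.4 263.171196492366 119.65877959015256 687.0228444865579 158.7529999314385
far 0.5 253.80626224761653 116.63901782407352 686.2846535274214 141.26846656555202
far 0.6 243.1221128201263 113.45610902607406 685.4435940012229 123.95332881977741
far 0.75 224.8526332116702 108.45388504175664 684.0140325809988 98.78324869016328
[0.5349122  0.24599511 0.02      ]
[ 0.53557877 -0.13048958  0.085     ]
[0.7567988  0.05171072 0.022     ]
```

>>> arm_command(deltas=[[[0,0.0312,-0.0295,-0.0025,0,0,0],[0,0.0312,-0.0295,-0.0025,0,0,0],[0,0.0312,-0.0295,-0.0025,0,0,0],[0,0.0312,-0.0295,-0.0025,0,0,0],[0,0.0312,-0.0295,-0.0025,0,0,0],[0,0.0312,-0.0295,-0.0025,0,0,0],[0,0.0312,-0.0295,-0.0025,0,0,0],[0,0.0312,-0.0295,-0.0025,0,0,0],[0,0.0312,-0.0295,-0.0025,0,0,0],[0,0.0312,-0.0295,-0.0025,0,0,0],[0,0.0312,-0.0295,-0.0025,0,0,0],[0,0.0312,-0.0295,-0.0025,0,0,0]]])

```text
time: 1.5
position: [0.4161, -0.0749, 0.269]
ee_rot: [180.0, -0.0, 17.2]
ft_force: [0.2, -1.0, -0.4]
grip_width: 0.0004
grip_force: 0.0
```

>>> arm_command(deltas=[[[0,0.0312,-0.0295,-0.0025,0,0,0],[0,0.0312,-0.0295,-0.0025,0,0,0],[0,0.0312,-0.0295,-0.0025,0,0,0],[0,0.0312,-0.0295,-0.0025,0,0,0],[0,0,0,0,0,0,-7.9],[0,0,0,0,0,0,-7.9],[0,0,0,0,0,0,-7.9],[0,0,0,0,0,0,-7.9],[0,0,0,0,0,0,-7.9],[0,0,0,0,0,0,-7.9],[0,0,0,0,0,0,-7.9],[0,0,0,0,0,0,-7.9]]])

```text
time: 2.7
position: [0.4999, 0.0729, 0.2787]
ee_rot: [-180.0, -0.0, 80.7]
ft_force: [-0.1, -0.5, 0.5]
grip_width: 0.0003
grip_force: 0.0
```

Run:
```python
import cv2,numpy as np
from rig import env
st=env.state();print(st['time'],st['position'],st['ee_rot'],st['ft_force'],st['qpos'])
w=env.snapshot("wrist");print(w['fx'],w['fy'],w['cx'],w['cy'],w["hand_eye"].round(4).tolist() if hasattr(w["hand_eye"],'round') else w["hand_eye"])
cv2.imwrite("pics/w1.png",cv2.resize(w["img"],(768,576),interpolation=cv2.INTER_CUBIC))
```

```text
2.7 [0.49991764 0.07292699 0.27870045] [-1.79990941e+02 -2.46159352e-04  8.07044394e+01] [-0.09657125 -0.45217941  0.508585  ] [-5.14964964e+00  1.57144963e+01  7.68098258e+01  9.01297746e-04
  8.74846952e+01  4.14587128e+00]
285.26106643083943 285.26106643083943 264.03745300314506 188.65169660318062 [[-0.0007, -0.965, -0.2621, 0.0679], [1.0, -0.0009, 0.0004, 0.0013], [-0.0006, -0.2621, 0.965, -0.1454], [0.0, 0.0, 0.0, 1.0]]
```

View pics/w1.png

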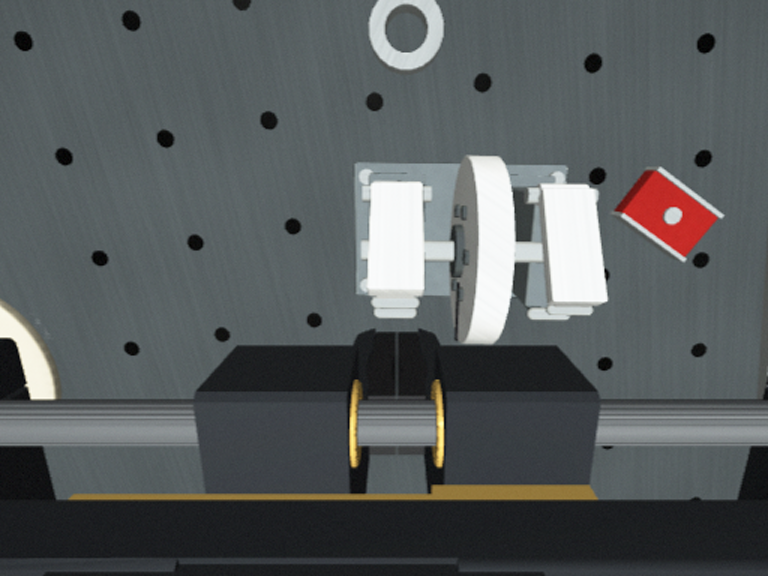

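The wrist view shows the near cap's top face at (370,183)–(424,293), the far cap's at (541,185)–(607,302), and base corners at (356,163) and (568,166). The rib isn't visible. I'll fit the stand pose and cap angles to these.

Run:
```python
from h import *
from rig import env
from scipy.optimize import least_squares
st=env.state();w=env.snapshot("wrist");H=np.array(w["hand_eye"])
Rt=Ro.from_euler('xyz',st['ee_rot'],degrees=True).as_matrix();M=np.eye(4);M[:3,:3]=Rt;M[:3,3]=st['position'];C=np.linalg.inv(M@H)
s=dict(w,R=C[:3,:3],t=C[:3,3])
def cap(x,r,a):return [x,.042-r*np.cos(a)+.016*np.sin(a),.105+r*np.sin(a)+.016*np.cos(a)]
obs=[(370,292),(424,293),(356,163),(568,166),(357,294),(554,306),(607,301)]
def pts(p):
    return [cap(-.078,.085,p[3]),cap(-.042,.085,p[3]),[-.1,.065,.012],[.1,.065,.012],[-.1,-.065,.012],cap(.042,.085,p[4]),cap(.078,.085,p[4])]
def res(p):
    R=Ro.from_euler('z',p[2]).as_matrix()
    return np.array([np.array(proj(s,R@np.array(q)+[p[0],p[1],0]))*1.5 +.25-o for q,o in zip(pts(p),obs)]).ravel()
f=least_squares(res,[.558,.067,-.17,.6,.6],loss='soft_l1',f_scale=2);print(f.x,np.degrees(f.x[2]));print(res(f.x).round(1).reshape(-1,2))
```

```text
[ 0.56193231  0.07000117 -0.16843939  0.67347072  0.49925271] -9.650866353776475
[[-2.5  0.3]
 [ 1.7 -0. ]
 [-1.7 -1.6]
 [ 1.9 -1.9]
 [-0.9  1.7]
 [-0.6 -0.7]
 [ 1.8  4.9]]
```

>>> arm_command(deltas=[[[0,0,0,0.028,0,0,0],[0,0,0,0.028,0,0,0],[0,0,0,0.028,0,0,0],[0,0,0,0.026,0,0,0],[0,-0.002,0,0.006,0,0,0],[0,-0.002,0,0.006,0,0,0],[0,-0.002,0,0.006,0,0,0],[0,-0.002,0,0.006,0,0,0],[0,-0.002,0,0.006,0,0,0],[0,-0.002,0,0.006,0,0,0],[0,-0.002,0,0.006,0,0,0],[0,-0.002,0,0.005,0,0,0]]])

```text
time: 4.0
position: [0.4974, 0.0572, 0.1217]
ee_rot: [180.0, -0.0, 80.4]
ft_force: [0.7, 0.8, -0.3]
grip_width: 0.0005
grip_force: 0.0
```

>>> arm_command(deltas=[[[0,0,0,0.001,0,0,0],[0,0,0,0,0,0,0]]])

```text
time: 4.2
position: [0.4974, 0.0571, 0.1213]
ee_rot: [179.9, -0.0, 80.4]
ft_force: [-2.2, 0.2, 8.4]
grip_width: 0.0005
grip_force: 4.2
```

>>> arm_command(deltas=[[[0,0,0,0.002,0,0,0],[0,0,0,0,0,0,0],[0,0,0,-0.026,0,0,0],[0,0,0,-0.026,0,0,0],[0,0,0,-0.026,0,0,0],[0,0.006,0.04,0,0,0,0],[0,0.006,0.04,0,0,0,0],[0,0.004,0.04,0,0,0,0],[0,0,0,0.018,0,0,0],[0,0,0,0.016,0,0,0]]])

```text
time: 5.2
position: [0.619, 0.0526, 0.1612]
ee_rot: [-180.0, 0.0, 80.4]
ft_force: [-0.1, -1.0, 0.1]
grip_width: 0.0007
grip_force: 0.0
```

>>> arm_command(deltas=[[[0,-0.002,0,0.006,0,0,0],[0,-0.002,0,0.006,0,0,0],[0,-0.002,0,0.006,0,0,0],[0,-0.002,0,0.006,0,0,0],[0,-0.002,0,0.006,0,0,0],[0,-0.002,0,0.006,0,0,0],[0,-0.002,0,0.006,0,0,0],[0,-0.002,0,0.002,0,0,0],[0,0,0,0.002,0,0,0],[0,0,0,0,0,0,0]]])

```text
time: 6.2
position: [0.6164, 0.0389, 0.121]
ee_rot: [179.7, -0.2, 80.4]
ft_force: [-7.6, 9.2, 29.6]
grip_width: 0.0009
grip_force: 14.4
```

>>> arm_command(deltas=[[[0,0,0,-0.03,0,0,0],[45,0,0,-0.04,0,0,0],[45,0.01,-0.03,-0.03,0,0,0],[45,0.01,-0.03,0,0,0,0],[45,0,0,0,0,0,0]]])

```text
time: 6.7
position: [0.5576, 0.0683, 0.2178]
ee_rot: [180.0, -0.0, 80.5]
ft_force: [0.7, 0.7, 0.3]
grip_width: 0.0306
grip_force: 0.0
```

Run:
```python
from h import *
from rig import env
st=env.state();print(st['time'],st['position'],st['ee_rot'])
a=env.snapshot("wrist")["img"];b=env.snapshot("side")["img"][155:260,175:275]
cv2.imwrite("pics/w2.png",np.hstack([cv2.resize(a,(400,480))[:,:],cv2.resize(b,(400,480),interpolation=cv2.INTER_CUBIC)]))
```

```text
6.7 [0.55755049 0.06827473 0.21781969] [ 1.79963057e+02 -2.01654344e-02  8.04775915e+01]
```

View pics/w2.png

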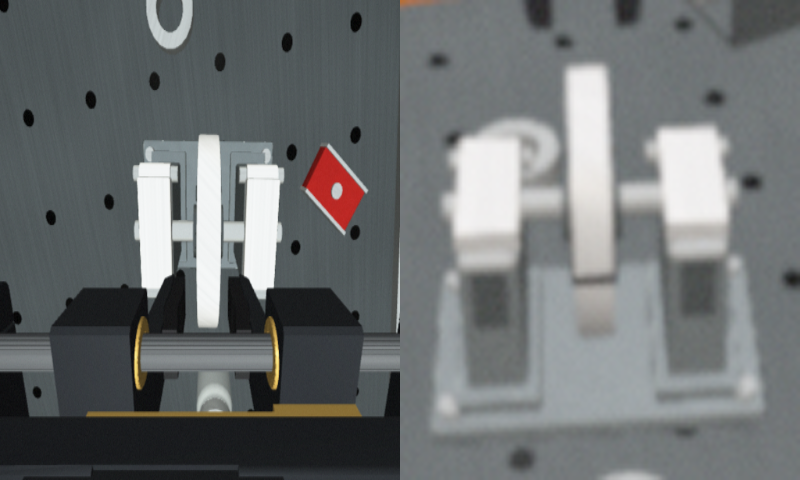

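Both caps are now flat and shut. The rib has moved from about 52° to about 85° (side crop row 280), so the rotor sank in the positive direction by itself. I'll write a rib reader for the side view and check whether the rotor is at rest.

```bash
cat >> h.py <<'E'
Cs=np.array([.5605,.069]);yaw=np.radians(-9.65)
def A(x,y,z):
    c,s=np.cos(yaw),np.sin(yaw);return np.r_[Cs+[x*c-y*s,x*s+y*c],z]
def rib(s,lo=-20,hi=128):
    g=cv2.GaussianBlur(cv2.cvtColor(s["img"],6),(0,0),.6).astype(np.float32);th=np.arange(lo,hi,1.)
    t=np.radians(th);I=np.zeros(len(th))
    for x in(-.006,0,.006):
        P=np.array([proj(s,A(x,-.07*np.sin(a),.105+.07*np.cos(a))) for a in t],np.float32)
        I+=cv2.remap(g,P[:,0],P[:,1],1).ravel()/3
    D=cv2.blur(I[:,None],(1,25)).ravel()-I;k=D.argmax();return th[k],round(D[k]),I[k-3:k+4].round()
def wr(env):
    st=env.state();w=env.snapshot("wrist");M=np.eye(4);M[:3,:3]=Ro.from_euler('xyz',st['ee_rot'],degrees=True).as_matrix();M[:3,3]=st['position']
    C=np.linalg.inv(M@np.array(w["hand_eye"]));return dict(w,R=C[:3,:3],t=C[:3,3])
E
python3 - <<'E'
from h import *
from rig import env
for i in range(4): s=env.snapshot("side");print(env.state()['time'],rib(s))
print("side cam",-np.array(s["R"]).T@s["t"])
E
```

```text
6.85 (np.float64(86.0), 45, array([143., 129., 122., 118., 128., 139., 150.]))
6.9 (np.float64(86.0), 45, array([143., 129., 122., 118., 127., 139., 149.]))
6.95 (np.float64(86.0), 45, array([144., 130., 122., 117., 127., 139., 150.]))
7.0 (np.float64(86.0), 46, array([143., 129., 122., 117., 127., 138., 149.]))
side cam [ 0.43079186 -0.65954738  0.65431444]
```

>>> arm_command(deltas=[[[45,0,0.0025,0,0,0,0],[45,0.0157,0,0.0011,0,-8,0],[45,0.0157,0,0.0011,0,-8,0],[45,0.0157,0,0.0011,0,-8,0],[45,0.0157,0,0.0011,0,-8,0],[45,0.0157,0,0.0011,0,-8,0],[45,0,0,0,0,0,0]]])

```text
time: 7.7
position: [0.574, 0.1408, 0.186]
ee_rot: [-179.5, 40.3, 80.9]
ft_force: [-0.2, 0.5, -0.7]
grip_width: 0.0397
grip_force: 0.0
```

Run:
```python
from h import *
from rig import env
st=env.state();print(st['time'],st['position'],st['ee_rot'],st['grip_width'])
z=Ro.from_euler('xyz',st['ee_rot'],degrees=True).as_matrix()[:,2];print('center pointed at r=.113',st['position']+.113*z)
c=A(0,0,.105);print(c)
for i in range(2):s=env.snapshot("side");print(rib(s))
```

```text
7.7 [0.57397185 0.14078757 0.18601684] [-179.50755705   40.28981658   80.93588521] 0.03968722876934262
center pointed at r=.113 [0.56150149 0.06878378 0.09982551]
[0.5605 0.069  0.105 ]
(np.float64(86.0), 45, array([142., 129., 121., 117., 126., 137., 148.]))
(np.float64(86.0), 45, array([142., 129., 121., 117., 126., 138., 149.]))
```

>>> arm_command(deltas=[[[45,-0.003,0,0.02,0,0,0],[45,0,0,0.02,0,0,0],[45,0,0,0.02,0,0,0],[0,0,0,0,0,0,0],[0,0,0,0,0,0,0],[0,0,0,0,0,0,0],[0,0,0,0,0,0,0]]])

```text
time: 8.5
position: [0.5646, 0.0972, 0.1471]
ee_rot: [-179.5, 40.1, 80.4]
ft_force: [-15.4, -4.1, -0.0]
grip_width: 0.0219
grip_force: 30.0
```

Run:
```python
from h import *
from rig import env
st=env.state();print(st['time'],st['position'],st['ee_rot'],st['grip_width'],st['grip_force'],st['ft_force'],st['torque'])
z=Ro.from_euler('xyz',st['ee_rot'],degrees=True).as_matrix()[:,2];print(st['position']+.048*z,np.linalg.norm(st['position']-A(0,0,.105)))
s=env.snapshot("side");print(rib(s))
```

```text
8.5 [0.56462002 0.09724204 0.14706288] [-179.5096053    40.1172032    80.44130707] 0.021917536022167786 29.98462532646954 [-1.54353469e+01 -4.05374062e+00 -1.42205335e-03] [-0.23254623  1.73817965 -1.61699067]
[0.55907909 0.06681184 0.11035729] 0.05083181627400597
(np.float64(85.0), 44, array([150., 134., 121., 118., 117., 129., 141.]))
```

>>> arm_command(deltas=[[[0,-0.0058,-0.001,0.0003,0,6.7,0],[0,-0.0058,0,0.0003,0,6.7,0],[0,-0.0058,0,0.0003,0,6.7,0],[0,-0.0058,0,0.0003,0,6.7,0],[0,-0.0058,0,0.0003,0,6.7,0],[0,-0.0058,0,0.0003,0,6.7,0],[0,-0.0058,0,0.0003,0,6.7,0],[0,-0.0058,0,0.0003,0,6.7,0],[0,-0.0058,0,0.0003,0,6.7,0],[0,-0.0058,0,0.0003,0,6.7,0],[0,-0.0058,0,0.0003,0,6.7,0],[0,-0.0058,0,0.0003,0,6.7,0]]])

```text
time: 9.75
position: [0.5538, 0.0369, 0.1453]
ee_rot: [-179.6, -40.8, 80.3]
ft_force: [0.2, 26.4, -29.3]
grip_width: 0.0214
grip_force: 30.0
```

Run:
```python
from h import *
from rig import env
st=env.state();print(st['time'],st['position'],st['ee_rot'],st['grip_width'],st['grip_force'],st['ft_force'],st['torque'])
d=st['position']-A(0,0,.105);z=Ro.from_euler('xyz',st['ee_rot'],degrees=True).as_matrix()[:,2];print(st['position']+.05*z,np.linalg.norm(d),np.degrees(np.arctan2(-d[1],d[2])))
s=env.snapshot("side");print(rib(s))
cv2.imwrite("pics/s3.png",np.hstack([cv2.resize(s["img"][135:260,160:290],(400,400),interpolation=2),cv2.resize(env.snapshot("wrist")["img"],(400,400))]))
```

```text
9.75 [0.55378531 0.03686417 0.14531981] [-179.61995199  -40.81402816   80.34099718] 0.02140144073311143 30.00442698597908 [  0.1925074   26.43593026 -29.29791389] [-0.35629333  0.4793174   0.25347628]
[0.55894147 0.06913612 0.10747889] 0.051995049078053544 38.555663396475786
(np.float64(53.0), 52, array([ 75.,  71.,  70.,  70.,  79.,  89., 109.]))
```

View pics/s3.png

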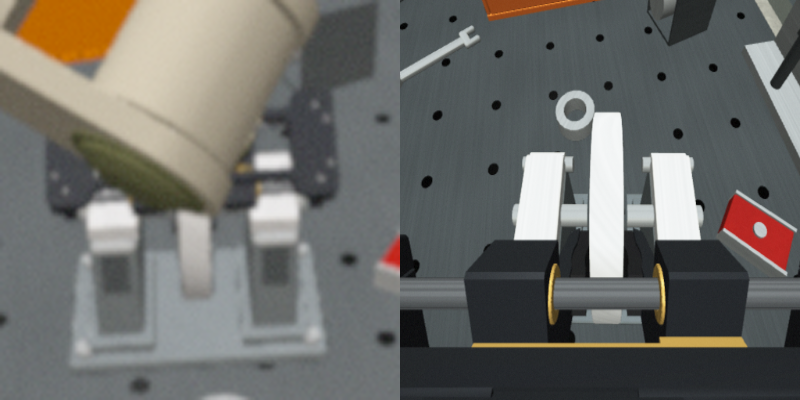

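The view confirms the turn: the lower rim is clear of the rib, so it has gone underneath. I'll release and let it sink, then grip again in place.

>>> arm_command(deltas=[[[45,0,0,0,0,0,0],[45,0,0,0,0,0,0],[45,0,0,0,0,0,0],[45,0,0,0,0,0,0],[45,0,0,0,0,0,0],[45,0,0,0,0,0,0],[45,0,0,0,0,0,0],[45,0,0,0,0,0,0],[45,0,0,0,0,0,0],[45,0,0,0,0,0,0],[45,0,0,0,0,0,0],[45,0,0,0,0,0,0]]])

```text
time: 11.05
position: [0.5558, 0.0345, 0.1465]
ee_rot: [-180.0, -40.4, 80.4]
ft_force: [0.5, -0.0, 0.6]
grip_width: 0.0398
grip_force: 0.0
```

>>> arm_command(deltas=[[[45,0,0,0,0,0,0],[45,0,0,0,0,0,0],[45,0,0,0,0,0,0],[45,0,0,0,0,0,0],[45,0,0,0,0,0,0],[45,0,0,0,0,0,0],[45,0,0,0,0,0,0],[45,0,0,0,0,0,0],[45,0,0,0,0,0,0],[45,0,0,0,0,0,0],[45,0,0,0,0,0,0],[45,0,0,0,0,0,0]]])

```text
time: 12.25
position: [0.5558, 0.0345, 0.1465]
ee_rot: [-180.0, -40.4, 80.4]
ft_force: [0.0, 1.4, -0.6]
grip_width: 0.0399
grip_force: 0.0
```

Run:
```python
from h import *
from rig import env
st=env.state();print(st['time'],st['position'],st['ee_rot'],st['grip_width'],st['ft_force'])
d=st['position']-A(0,0,.105);print(np.linalg.norm(d))
s=env.snapshot("side");print(rib(s,75,150))
```

```text
12.25 [0.55584143 0.03452459 0.14652165] [-179.99996627  -40.39917137   80.37507823] 0.03988353404918519 [ 0.02166113  1.41881807 -0.61802159]
0.05416921178969649
(np.float64(120.0), 5, array([132., 131., 131., 131., 131., 132., 133.]))
```

>>> arm_command(deltas=[[[0,0,0,0,0,0,0],[0,0,0,0,0,0,0],[0,0,0,0,0,0,0],[0,0,0,0,0,0,0]]])

```text
time: 12.7
position: [0.5535, 0.035, 0.1464]
ee_rot: [-179.6, -40.4, 80.3]
ft_force: [-12.2, -3.6, 5.4]
grip_width: 0.0216
grip_force: 30.0
```

>>> arm_command(deltas=[[[0,0.0055,0,0.0003,0,-6,0],[0,0.0055,0,0.0003,0,-6,0],[0,0.0055,0,0.0003,0,-6,0],[0,0.0055,0,0.0003,0,-6,0],[0,0.0055,0,0.0003,0,-6,0],[0,0.0055,0,0.0003,0,-6,0],[0,0.0055,0,0.0003,0,-6,0],[0,0.0055,0,0.0003,0,-6,0],[0,0.0055,0,0.0003,0,-6,0],[0,0.0055,0,0.0003,0,-6,0],[0,0.0055,0,0.0003,0,-6,0],[0,0,0,0,0,0,0]]])

```text
time: 13.9
position: [0.5637, 0.0923, 0.1532]
ee_rot: [-179.7, 25.9, 80.6]
ft_force: [-8.2, -0.1, 6.0]
grip_width: 0.0216
grip_force: 30.0
```

Run:
```python
from h import *
from rig import env
st=env.state();print(st['time'],st['position'],st['ee_rot'],st['grip_width'],st['ft_force'])
d=st['position']-A(0,0,.105);print(np.linalg.norm(d),np.degrees(np.arctan2(-d[1],d[2])))
s=env.snapshot("side");print(rib(s,30,130),rib(s,75,130))
```

```text
13.9 [0.5637418  0.09226651 0.15315556] [-179.70688292   25.90503799   80.59450744] 0.021581412378614235 [-8.23880178 -0.13134824  6.03061003]
0.05357982666780797 -25.78765530233082
(np.float64(82.0), 48, array([155., 140., 126., 120., 128., 138., 151.])) (np.float64(82.0), 43, array([155., 140., 126., 120., 128., 138., 151.]))
```

The stops are at about 86° and 148°, so heavy side down is at about 117°. The rotor is at 82° now, so I need to turn it +35°.

>>> arm_command(deltas=[[[0,-0.0047,0,0.0002,0,5,0],[0,-0.0047,0,0.0002,0,5,0],[0,-0.0047,0,0.0002,0,5,0],[0,-0.0047,0,0.0002,0,5,0],[0,-0.0047,0,0.0002,0,5,0],[0,-0.0047,0,0.0002,0,5,0],[0,-0.0047,0,0.0002,0,5,0],[0,0,0,0,0,0,0],[0,0,0,0,0,0,0],[0,0,0,0,0,0,0],[0,0,0,0,0,0,0],[0,0,0,0,0,0,0]]])

```text
time: 15.15
position: [0.5579, 0.0595, 0.1578]
ee_rot: [-179.7, -9.4, 80.4]
ft_force: [-8.5, 1.1, 2.1]
grip_width: 0.0215
grip_force: 30.0
```

Run:
```python
from h import *
from rig import env
st=env.state();print(st['time'],st['position'],st['ee_rot'],st['grip_force'],st['ft_force'],st['joint_velocities'].round(2))
s=env.snapshot("side");print(rib(s,60,135))
cv2.imwrite("pics/s4.png",cv2.resize(s["img"][135:260,160:290],(520,500),interpolation=2))
```

```text
15.15 [0.5578909  0.05953907 0.15780817] [-179.67113078   -9.41729523   80.35864687] 30.015669465065002 [-8.46744275  1.05385443  2.07673   ] [-0.01 -0.01 -0.01 -0.02  0.12 -0.01]
(np.float64(116.0), 15, array([125., 121., 118., 116., 116., 116., 116.]))
```

View pics/s4.png

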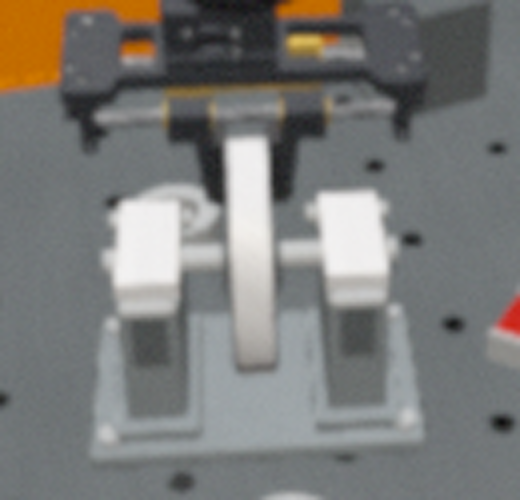

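The caps are shut and the rotor is gripped with the rib at the lower edge of the rim, near (255,366), at about 117°. I'm handing in.

```bash
python3 -c "
from rig import env
print(env.sign_off())"
```

```text
the job is handed in; nothing more can be done
None
```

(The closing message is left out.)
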